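# Hold a gel cassette down on the casting stand's gasket

### The arm

A 7-joint arm with a two-finger parallel gripper is mounted at the origin on the work surface. World frame = base frame: x ahead of the robot, y to its left, z up, the work surface at z = 0. Lengths are in m, angles in rad, forces in N, time in s.
With the tool pointing down it reaches from about 0.4 to 0.925 m from the base axis. Payload 5.6 kg.
Tool frame: the origin (TCP) lies between the finger pads; the fingertips stand 17 mm ahead of it and the grasp point (between the pads) lies 2 mm behind it; z points along the fingers, y is the direction in which the jaws open and shut (so a half turn about z gives the same grasp; the last joint's range is limited). The gripper opens to 85 mm and grips with 20 to 120 N. Pads are 22 mm wide; open, the fingers measure 114 mm over their backs; the gripper's body (76 mm by 85 mm) begins 54 mm behind the grasp point. The pads swing forward as they close: fully open they stand 13 mm farther back than shut.
Start: joints at [1.095, 0.468, -0.012, 1.603, 0.006, 1.071, -0.056], TCP at [0.273, -0.59, 0.248] pointing down, gripper open.
Joint ranges: [-2.53, 2.53], [-0.31, 2.02], [-1.57, 1.55], [0.28, 2.44], [-1.29, 4.43], [0.15, 1.84], [-2.92, 2.92]. Speed limits (rad/s): [2.57, 2.57, 3.14, 3.14, 3.14, 3.14, 3.14].

### API

Orientations are given as a unit quaternion [w, x, y, z].
In Python, from bench import env, eyes gives the robot as it stands. The module is installed in compiled form; this text tells all that it offers.
- The arm moves only by the shell command python3 -m handwheel 'ROWS' [FORCE]. ROWS is JSON, one flat list of numbers, 7 for each row, row after row: the turn, a rotation vector about the world's x, y, z in degrees, then the shift along the world's x, y, z in m, then the finger opening in m, from 0 to 0.0854. In form: [ax, ay, az, dx, dy, dz, jaw, ax, ay, az, dx, dy, dz, jaw, ...]. A call has 1 to 20 rows; each row shifts and turns the commanded pose from where the row before left it; what a row does not reach is not made up. A row lasts 1/10 s, in which the tool goes at most 50 mm and 8.59 degrees, less where a joint would pass 70% of its speed; a pose out of reach is approached as far as the arm can. A call is refused whole if a number of a shift passes 0.05 or a number of a turn 8.59, either way. A call with a gripper value outside its range is refused whole. The fingers move at their own pace and stop on an object; FORCE is the grip in N (left out, the last holds). Time passes only in rows, so rows that do not move let the fingers close. It gives the time, the measured TCP pose, the force and the opening at its end, in the units of the state.
- env.state(): the state, without advancing time (a new reading comes with each control period).
- eyes.capture(name): name is "side" or "top"; returns a dict with "img" (384x512x3 uint8, red, green, blue), "fx", "fy", "cx", "cy" (pixels), "k1" (the pictures are not rectified: a ray, as slopes to the right and down, at radius r is drawn at 1 + k1 r^2 times it, then the intrinsics apply), "rvec" (rotation vector, rad) and "tvec" (3), from world to camera coordinates, as OpenCV has them. Camera axes: x right, y down, z forward; pixel columns grow to the right and rows downward; lengths in m; the calibration is good to about 2 mm. A picture is of the moment at which its call begins. There is no depth.
- env.job_done(): hands the job in, once; it reports no verdict.
The state is a dict: "time_s": time; "joints": joint angles; "qvel": joint speeds; "joint_torque": joint torques, N m; "tcp_pos": TCP position; "tcp_rot": TCP orientation; "contact_force": force on the tool from outside, world axes, zero at the start; "torque": the same for the moment, N m; "width": finger opening in m.
Only numpy, scipy, OpenCV 4.12 (cv2) and the standard library are available. Lean on these libraries where they do the work, as an engineer would, in place of code of your own. Each camera call takes 0.05 s, during which the arm holds its last target.

### The job

Take the glass gel cassette (the thick double-plate one) out of the drying rack and stand it upright in the slots of the casting stand, on the rubber gasket and with its shorter plate towards the thumb screws. Then be a third hand while a colleague tightens the screws: press the cassette straight down on the gasket with a steady push of about 10 N (well short of squashing the gasket flat, or the glass cracks), keep that push for at least three seconds and finish while still holding it so, without letting go. Leave the other plates and everything else on the bench as they are.

Things in the scene. Friction and masses are not known exactly. Their poses are not given: they have to be found in the camera images.
- cassette: the gel cassette: two clear glass plates 3 mm apart, a dark plastic strip 12 mm wide down each side edge; 9 mm thick in all (x), 100 mm wide (y), upright in one of three places in the rack. The +x plate is 100 mm tall, the -x one is the shorter, 90 mm. Origin: centre of the underside; z up. 0.12 to 0.20 kg. Can be gripped from above across its thickness at mid width.
- plate_a: a single glass plate, 5 mm thick (x), 100 mm wide (y), 85 mm tall, upright in the drying rack; origin: centre of the underside. Leave it there.
- plate_b: another single glass plate, same as plate_a, upright in the drying rack. Leave it there.
- rack: the drying rack, fixed: white tray 150 (x) by 125 mm (y), floor 10 mm above the bench. Plates stand on the floor, facing along x, at x = -45, 0 and +45 mm between steel pegs of 9 mm diameter, 40 mm tall above the floor, in rows at y = -34 and +34 mm (13.5 mm clear between pegs). Origin: centre of underside; yaw within 0.4 rad. Rack and stand may change sides of the bench.
- stand: casting stand, fixed: base 100 (x) by 170 mm (y), white end posts 85 mm tall plus flared mouths to 99 mm. Upright slots in the posts take the cassette's side edges: 14 mm wide (centred on x = 0), jaws in to y = -42 and +42 mm, bottoms at y = -53.5 and +53.5 mm; open between the posts. The cassette's width goes along y. Thumb screws on the -x side. Origin: centre of underside; yaw within 0.4 rad.
- stand_screws (a point): midway between the thumb screw heads, 39 mm from the stand's centre on its -x side, 58 mm above the bench.
- gasket: the dark rubber foam gasket strip, 15 by 104 mm, lying in the stand's trough between the posts. Origin: centre of its top face, 30 mm above the bench when free; it sinks straight down under load as a spring of 2.5 N per mm (10 N: 4 mm), and is squashed flat at 8 mm (20 N). The cassette's own weight alone sinks it less than 1 mm.
- dishes_a: stack of four culture dishes, 89 mm across, 62 mm tall, on the bench between rack and stand; origin: centre of the underside. Not to be disturbed.
- dishes_b: stack of three culture dishes, 89 mm across, 46 mm tall, near the robot's left; origin: centre of the underside. Not to be disturbed.
- comb: white plastic gel comb lying flat, 35 by 95 by 8 mm, on the bench between rack and stand; origin on its underside. Not to be disturbed.
- reagent_bottle: amber bottle with black cap, 60 mm across, 105 mm tall, far right; origin: centre of the underside. Not to be disturbed.
- beaker: small glass beaker, 68 mm across, 85 mm tall, far left; origin: centre of the underside. Not to be disturbed.
- marker: marker pen lying on the bench near the robot's right, 140 mm long, 16 mm thick; origin on its underside. Not to be disturbed.
Mind the look-alikes: they are no part of the job. Leave any green or red look-alike of the cassette alone.

How it is judged:
On the way, in this order (a step that is already met when the one before it is completed fails the run):
1. the cassette has been lifted clear of the drying rack (its underside more than 60 mm above the bench) (height (world z) of cassette above 0.06 m), for 0.1 s.
2. the cassette stands upright in both slots of the stand, short plate to the screws, and is pressed on the gasket with 5 to 16 N for three seconds without a break (x of cassette in the frame of stand between -0.004 and 0.004 m and y of cassette in the frame of stand between -0.006 and 0.006 m and z of cassette in the frame of stand below 0.031 m and angle between cassette's own z axis and vertical below 0.09 rad and angle between the y axis of cassette and the y axis of stand, either way round below 0.11 rad and x of stand_screws in the frame of cassette below 0 m and contact force between cassette and gasket between 5 and 16 N), for 3 s.
At the end, for the whole second after the job is handed in: Still held: cassette upright in both slots on the gasket (centre within 4 mm in x, 6 mm in y of the stand's; upright within 0.09, square within 0.11 rad), shorter plate to the thumb screws, at rest, fingers touching it with over 2 N, 5 to 16 N on the gasket (all of step 2 and contact force between the fingers and cassette above 2 N and linear speed of cassette below 0.01 m/s); the arm keeps its last pose, push and grip.
It fails at once if the glass is cracked: more than 25 N between cassette and gasket (contact force between cassette and gasket above 25 N).
It fails at once if a single plate in the rack is moved more than 20 mm (distance of any of plate_a, plate_b from where it was at the start of the episode above 0.02 m).
It fails at once if something else on the bench is moved more than 20 mm (distance of any of dishes_a, dishes_b, comb, reagent_bottle, beaker, marker from where it was at the start of the episode above 0.02 m).
It also fails if it takes over 54 s, if anything falls off the work surface, if the arm or the gripper's body presses on something with over 40 N, if the wrist force passes 120 N, or if a joint passes its speed limit or range.

## Working session

There is one attempt and no reset: what is moved stays moved. The work goes in short steps, Python scripts to look and compute and a shell command to move; the robot and the scene stay as the last step left them, time stands still between calls to the robot, and variables do not carry over. Pictures are saved under pics/ and viewed, and the job is handed in when it is done.

```bash
mkdir -p pics; ls; cat > h.py <<'E'
import numpy as np,cv2
from bench import env,eyes
def cap(name,fn):
    c=eyes.capture(name); np.save(f'pics/{fn}.npy',c,allow_pickle=True)
    cv2.imwrite(f'pics/{fn}.png',c['img'][:,:,::-1]); return c
def load(fn): return np.load(f'pics/{fn}.npy',allow_pickle=True).item()
def K(c): return np.array([[c['fx'],0,c['cx']],[0,c['fy'],c['cy']],[0,0,1.]]),np.array([c['k1'],0,0,0,0.])
def proj(c,P):
    k,d=K(c); return cv2.projectPoints(np.array(P,float).reshape(-1,1,3),np.array(c['rvec'],float),np.array(c['tvec'],float),k,d)[0].reshape(-1,2)
def ray(c,uv):
    k,d=K(c); p=cv2.undistortPoints(np.array(uv,float).reshape(-1,1,2),k,d).reshape(-1,2)
    R=cv2.Rodrigues(np.array(c['rvec'],float))[0]; C=-R.T@np.array(c['tvec'],float)
    return C,np.c_[p,np.ones(len(p))]@R
def atz(c,uv,z):
    C,D=ray(c,uv); z=np.broadcast_to(z,len(D)); return C+D*((z-C[2])/D[:,2])[:,None]
def crop(fn,x0,y0,x1,y1,s,out):
    i=cv2.imread(f'pics/{fn}.png')[y0:y1,x0:x1]; cv2.imwrite(f'pics/{out}.png',cv2.resize(i,None,fx=s,fy=s,interpolation=cv2.INTER_CUBIC))
E
python3 - <<'E'
from h import *
print(env.state())
for n in('top','side'):
    c=cap(n,n+'0'); print(n,{k:v for k,v in c.items() if k!='img'}, 'cam at',ray(c,[[0,0]])[0])
E
```

```text
pics
{'time_s': 0.0, 'joints': array([ 1.095016  ,  0.46838003, -0.01157841,  1.60363842,  0.00597491,
        1.07141171, -0.05629484]), 'qvel': array([ 0.00171619,  0.00059409,  0.00017427,  0.001099  , -0.00253262,
        0.00074531,  0.00098272]), 'joint_torque': array([ 4.22953481e-04, -5.32380080e+01,  2.20386166e-02, -2.51306838e+01,
        1.15525239e-02,  7.67063582e-03, -7.03490258e-06]), 'tcp_pos': array([ 0.27231345, -0.5896148 ,  0.24733031]), 'tcp_rot': array([-8.66440796e-04,  9.76688400e-01,  2.14660093e-01, -2.49101921e-04]), 'contact_force': array([-0.24456799,  0.27979214, -0.0192892 ]), 'torque': array([-0.03647301, -0.02098933,  0.00373023]), 'width': 0.08547773657875785}
top {'fx': 460.85271331279654, 'fy': 460.85271331279654, 'cx': 260.62902032755056, 'cy': 195.0742226748731, 'k1': -0.004786474450721442, 'rvec': array([ 2.11265322, -2.13046729,  0.18060007]), 'tvec': array([0.01962403, 0.47038805, 1.21656917])} cam at [0.24381756 0.00261231 1.28149784]
side {'fx': 424.9589653857944, 'fy': 424.9589653857944, 'cx': 258.5999894615793, 'cy': 194.9043156570224, 'k1': -0.042149253544170484, 'rvec': array([ 0.79579713, -2.42780301,  1.25024267]), 'tvec': array([0.40325878, 0.21529877, 0.92988457])} cam at [-0.05941544  0.74556374  0.71711996]
```

View pics/top0.png

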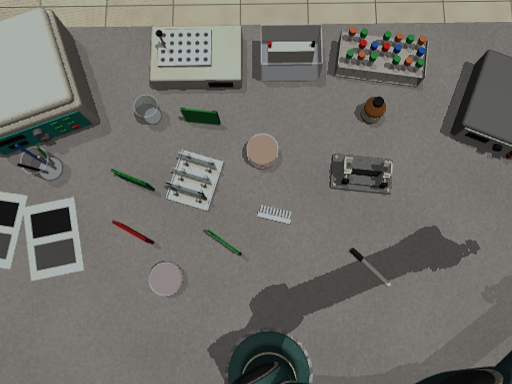

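View pics/side0.png

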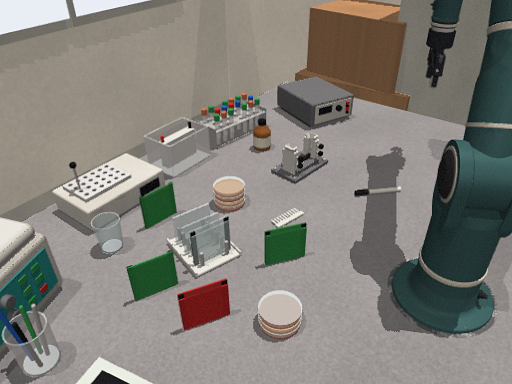

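The rack is on the left (top image about 195,180) and the stand on the right (about 363,174). Green and red look-alike plates stand around the rack. I'll enlarge both.

```bash
python3 - <<'E'
from h import *
crop('top0',155,140,235,220,9,'t_rack'); crop('top0',320,140,405,205,9,'t_stand')
crop('side0',155,195,255,280,7,'s_rack'); crop('side0',265,125,335,185,9,'s_stand')
E
```

```text
(no output)
```

View pics/t_rack.png

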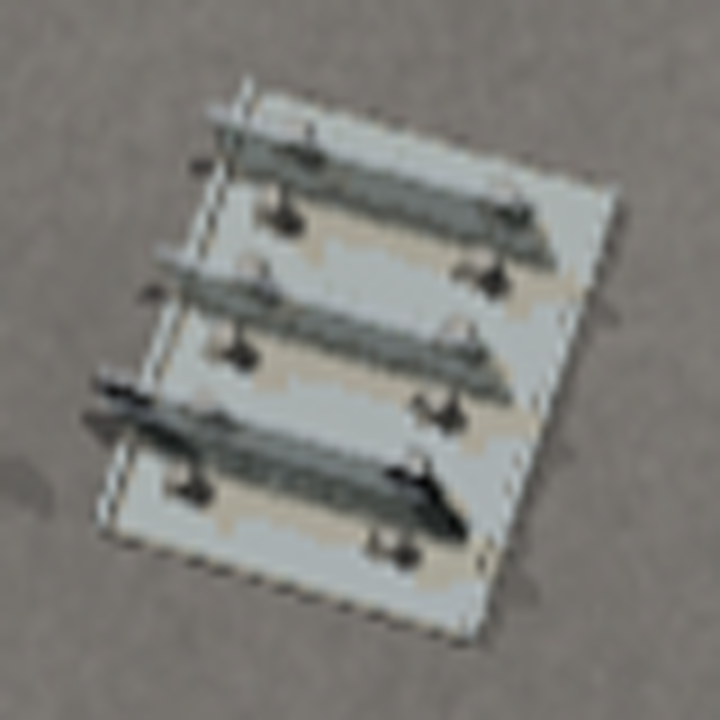

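View pics/t_stand.png

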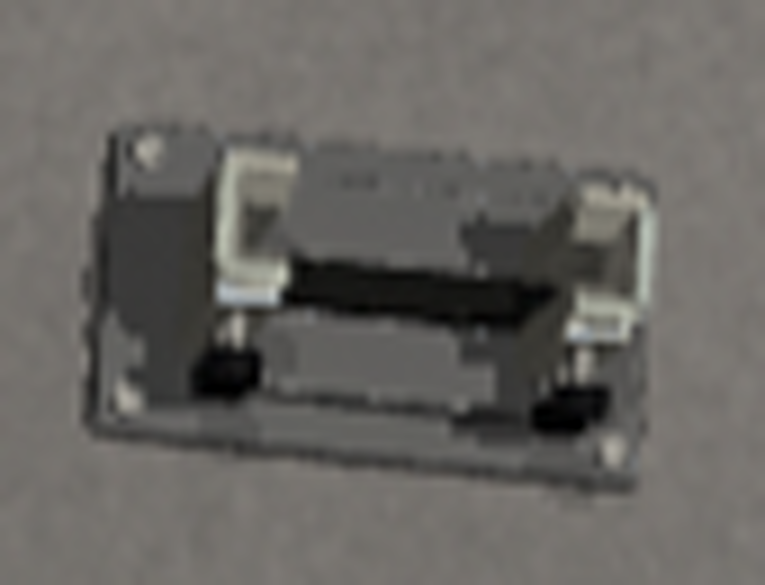

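View pics/s_rack.png

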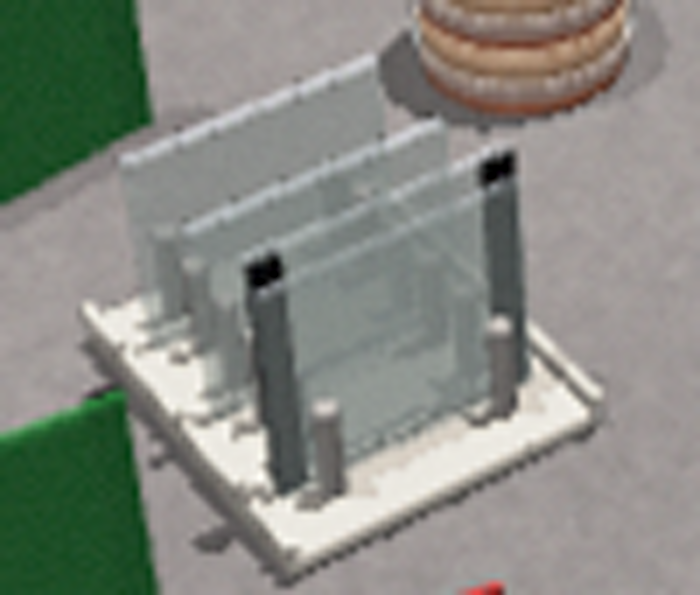

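View pics/s_stand.png

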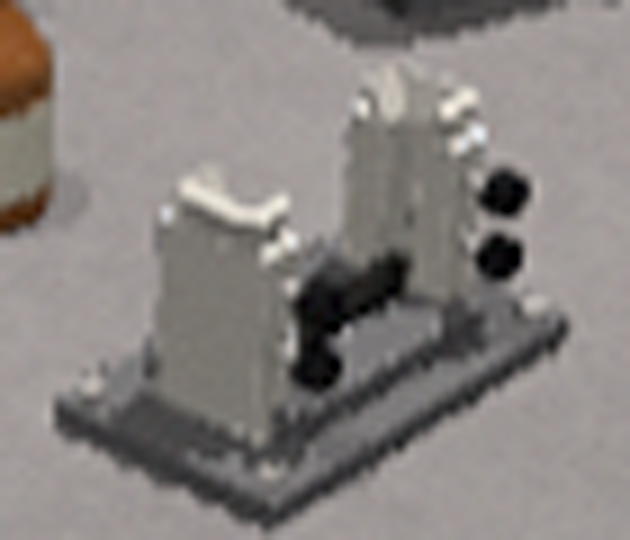

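The cassette has the dark side strips. It is in the nearest slot at rack x = -45 mm. Its short plate (the lower front edge in the side crop) faces the robot (-x). The stand's screws (crop 230,370 and 570,410) are also on the robot's side, so no flip is needed. Next I fit the poses.

```bash
cat > fit.py <<'E'
from h import *
from scipy.optimize import least_squares
def un(p,o,s): return (np.array(p,float)+.5)/s-.5+np.array(o)
def fit(obs,x0):  # obs: list (cam, local pts, uv)
    def f(q):
        c,s=np.cos(q[2]),np.sin(q[2]); R=np.array([[c,-s,0],[s,c,0],[0,0,1]])
        return np.concatenate([(proj(cm,np.array(P)@R.T+[q[0],q[1],0])-uv).ravel() for cm,P,uv in obs])
    r=least_squares(f,x0,loss='soft_l1'); return r.x,f(r.x).reshape(-1,2).round(1)
E
python3 - <<'E'
from fit import *
t,s=load('top0'),load('side0')
T=(t,[[.075,.0625,.01],[.075,-.0625,.01],[-.075,-.0625,.01],[-.075,.0625,.01]],un([[250,85],[615,190],[478,635],[103,530]],(155,140),9))
S=(s,[[.075,.0625,.01],[-.075,.0625,.01],[-.075,-.0625,.01]],un([[85,300],[285,565],[602,395]],(155,195),7))
for o in([T],[S],[T,S]): print('rack',*fit(o,[.5,.2,-.3]))
T=(t,[[.05,.085,.012],[.05,-.085,.012],[-.05,-.085,.012],[-.05,.085,.012]],un([[112,125],[655,180],[634,485],[92,430]],(320,140),9))
S=(s,[[.05,.085,.0],[-.05,.085,.0],[-.05,-.085,.0]],un([[57,425],[265,530],[568,330]],(265,125),9))
for o in([T],[S],[T,S]): print('stand',*fit(o,[.5,-.2,-.1]))
E
```

```text
rack [ 0.52367144  0.20200038 -0.288521  ] [[-0.5 -0.2]
 [ 0.7 -0.2]
 [ 0.3  0.4]
 [-0.5 -0. ]]
rack [ 0.52507557  0.20036362 -0.31459145] [[ 0.   0.9]
 [-0.1 -2. ]
 [ 0.1  0.4]]
rack [ 0.5240392   0.20192635 -0.29740328] [[-0.1 -0.4]
 [ 0.9 -0.1]
 [ 0.   0.4]
 [-0.6 -0.4]
 [-0.4  1.8]
 [ 0.5 -1.3]
 [ 0.2  0.5]]
stand [ 0.53582343 -0.26727532 -0.11358689] [[ 0.2 -0.2]
 [-0.1 -0.3]
 [ 0.2  0.3]
 [-0.3  0.2]]
stand [ 0.53640799 -0.26645359 -0.11446251] [[-0.7 -0.4]
 [ 0.8 -0.2]
 [-0.1  0.7]]
stand [ 0.53604811 -0.26709582 -0.11399755] [[ 0.2 -0.3]
 [-0.2 -0.4]
 [ 0.1  0.2]
 [-0.4  0.1]
 [-0.5 -0.4]
 [ 1.  -0.3]
 [ 0.1  0.6]]
```

```bash
cat > ov.py <<'E'
from h import *
def tf(q,P): c,s=np.cos(q[2]),np.sin(q[2]); return np.array(P,float)@np.array([[c,-s,0],[s,c,0],[0,0,1]]).T+[q[0],q[1],q[3] if len(q)>3 else 0]
def box(x0,x1,y0,y1,z0,z1): 
    c=[[x,y,z] for x in(x0,x1) for y in(y0,y1) for z in(z0,z1)]
    return [(c[a],c[b]) for a in range(8) for b in range(a) if sum(c[a][i]!=c[b][i] for i in range(3))==1]
def overlay(fn,rect,s,items,out):
    c=load(fn); x0,y0,x1,y1=rect
    i=cv2.resize(c['img'][y0:y1,x0:x1,::-1],None,fx=s,fy=s,interpolation=cv2.INTER_CUBIC)
    for q,segs,col in items:
        for a,b in segs:
            p=(proj(c,tf(q,[a,b]))-[x0,y0]+.5)*s-.5
            cv2.line(i,*[tuple(int(round(v*8)) for v in w) for w in p],col,1,cv2.LINE_AA,3)
    cv2.imwrite(f'pics/{out}.png',i)
def cas(): return box(0.0015,.0045,-.05,.05,0,.1)+box(-.0045,-.0015,-.05,.05,0,.09)
def stand(): 
    r=box(-.05,.05,-.085,.085,0,.012)
    for g in(1,-1): r+=box(-.007,.007,*sorted((g*.042,g*.0535)),.03,.085)
    return r
def rack():
    r=box(-.075,.075,-.0625,.0625,0,.01)
    for x in(-.045,0,.045):
        for d in(-.01125,.01125):
            for y in(-.034,.034): r.append(([x+d,y,.01],[x+d,y,.05]))
    return r
E
python3 - <<'E'
from ov import *
R=[.524,.2019,-.297]; S=[.536,-.2671,-.114]
c=tf(R,[[-.045,0,.01]])[0]; print(c)
it=[(R,rack(),(0,0,255)),([c[0],c[1],R[2],.01],cas(),(0,255,0)),(S,stand(),(0,0,255)),(S,box(-.0075,.0075,-.052,.052,.03,.03),(0,255,0))]
overlay('top0',(155,140,235,205),9,it,'o1');overlay('side0',(155,195,255,280),7,it,'o2')
overlay('top0',(320,140,405,205),9,it,'o3');overlay('side0',(265,125,335,185),9,it,'o4')
E
```

```text
[0.48097016 0.21506938 0.01      ]
```

View pics/o1.png

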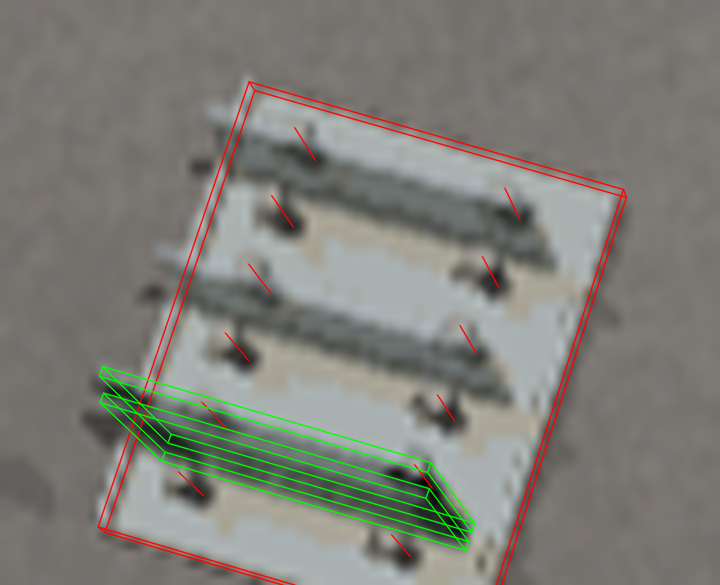

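View pics/o2.png

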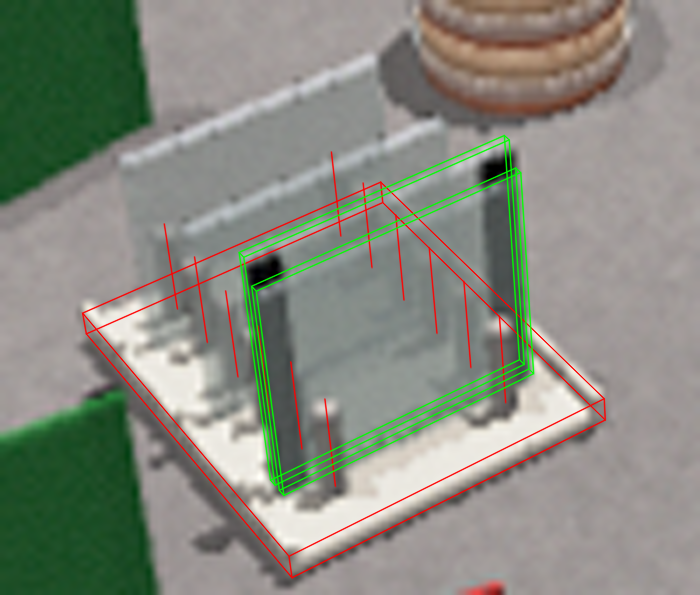

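View pics/o3.png

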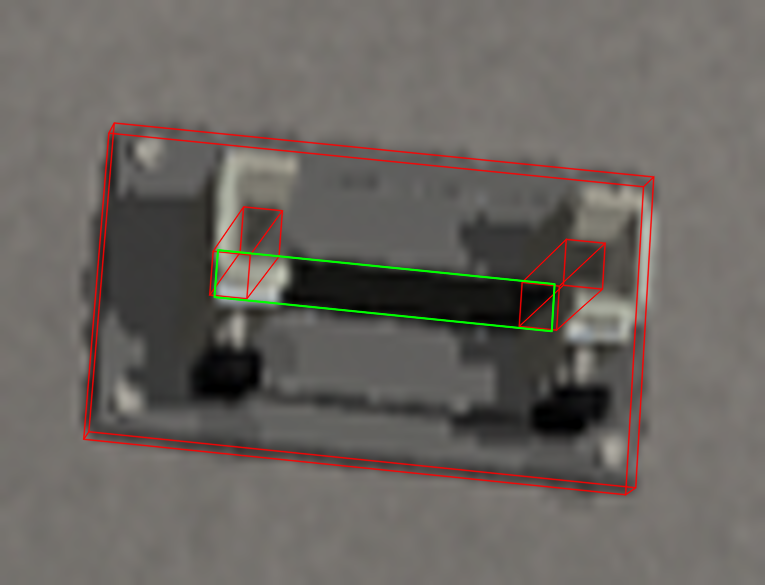

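View pics/o4.png

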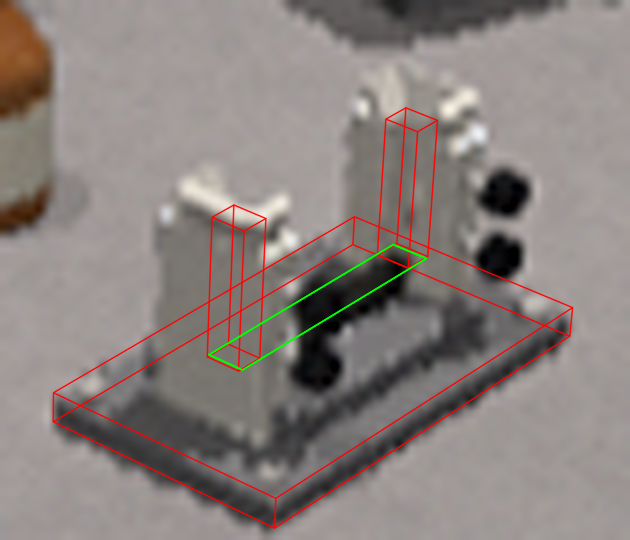

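The rack and stand fits agree with the images. The cassette itself sits slightly off the ideal place, so I'll enlarge it and fit it directly.

```bash
python3 - <<'E'
from ov import *
crop('top0',160,176,212,206,15,'t_c'); crop('side0',184,210,236,270,10,'s_c')
E
```

```text
(no output)
```

View pics/t_c.png

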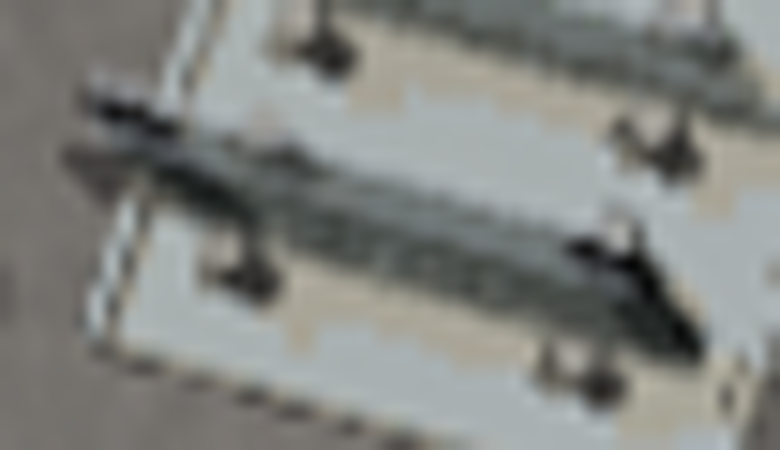

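View pics/s_c.png

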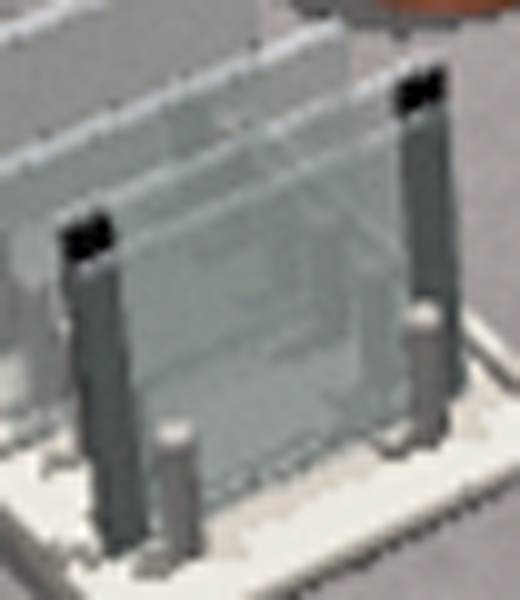

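```bash
python3 - <<'E'
from fit import *
t,s=load('top0'),load('side0')
A=un([[60,221],[438,59],[72,268],[447,109],[105,551],[461,392]],(184,210),10)
PA=np.array([[.003,.05,.1],[.003,-.05,.1],[-.003,.05,.09],[-.003,-.05,.09],[-.0045,.05,0],[-.0045,-.05,0]])
B=un([[82,93],[178,130],[575,243],[636,264],[695,357]],(160,176),15)
PB=np.array([[0,.05,.1],[0,.038,.1],[0,-.038,.1],[0,-.05,.1],[-.003,-.05,0.0]])
from scipy.spatial.transform import Rotation as Ro
def f(q,oA=1,oB=1):
    R=(Ro.from_euler('z',q[2])*Ro.from_euler('y',q[3])).as_matrix()
    g=lambda P:P@R.T+[q[0],q[1],.01]
    return np.concatenate([oA*(proj(s,g(PA))-A).ravel(),oB*(proj(t,g(PB))-B).ravel()])
for w in((1,1),(1,0),(0,1)):
    r=least_squares(f,[.48,.21,-.3,0],args=w,loss='soft_l1'); print(r.x.round(4)); print(f(r.x).reshape(-1,2).round(1).tolist())
q=r=least_squares(f,[.48,.21,-.3,0],loss='soft_l1').x
R=(Ro.from_euler('z',q[2])*Ro.from_euler('y',q[3])).as_matrix(); print('top centre (z=.1)',R@[0,0,.1]+[q[0],q[1],.01])
E
```

```text
[ 0.4834  0.2149 -0.3067 -0.0428]
[[-0.5, -0.3], [-0.1, -0.7], [-0.0, -0.2], [0.5, -1.0], [0.2, 0.1], [0.4, -1.1], [-0.0, 0.6], [-2.1, -0.6], [-0.9, 0.3], [-0.6, 0.2], [0.5, 0.1]]
[ 0.4831  0.2161 -0.318  -0.0538]
[[-0.6, 0.1], [0.1, -0.0], [-0.2, 0.3], [0.6, -0.4], [-0.2, 0.3], [0.4, -0.7], [-0.5, 0.9], [-2.6, -0.2], [-1.6, 1.0], [-1.3, 1.0], [0.1, 0.5]]
[ 0.4829  0.2137 -0.3022 -0.032 ]
[[-0.1, -0.7], [0.1, -1.2], [0.4, -0.6], [0.7, -1.5], [0.7, -0.1], [0.9, -1.4], [0.5, 0.4], [-1.5, -0.7], [-0.3, 0.0], [0.0, -0.1], [1.0, 0.2]]
top centre (z=.1) [0.47934786 0.21622458 0.10990857]
```

```bash
python3 -m handwheel '[0,0,0,0.02,0.02,0,0.038, 0,0,4,0.03,0.04,0,0.038, 0,0,4,0.04,0.045,0,0.038, 0,0,4,0.04,0.045,0,0.038, 0,0,4,0.04,0.045,0,0.038, 0,0,4,0.03,0.045,0,0.038, 0,0,4,0.01,0.045,0,0.038, 0,0,4,0,0.048,0,0.038, 0,0,4,0,0.048,0,0.038, 0,0,4,0,0.048,0,0.038, 0,0,4,0,0.048,0,0.038, 0,0,4,0,0.048,0,0.038, 0,0,4,0,0.048,0,0.038, 0,0,3.7,0,0.048,0,0.038, 0,0,0,0,0.048,0,0.038, 0,0,0,0,0.048,0,0.038, 0,0,0,0,0.048,0,0.038, 0,0,0,-0.003,0.02,0,0.038, 0,0,0,0,0,0,0.038, 0,0,0,0,0,0,0.038]' 60; cat > st.py <<'E'
from h import *
from scipy.spatial.transform import Rotation as Ro
s=env.state(); w,x,y,z=s['tcp_rot']; R=Ro.from_quat([x,y,z,w]).as_matrix()
print('t',round(s['time_s'],2),'tcp',s['tcp_pos'].round(4),'tooly ang',np.arctan2(R[1,1],R[0,1]).round(4),'toolz',R[:,2].round(4),'F',s['contact_force'].round(2),'M',s['torque'].round(2),'w',round(s['width'],4))
E
python3 st.py
```

```text
time_s: 2.1
tcp_pos: [0.4568, 0.1681, 0.2479]
tcp_rot: [0.0, 0.785, 0.619, -0.001]
contact_force: [-0.1, 0.3, -0.4]
width: 0.0381
t 2.1 tcp [0.4568 0.1681 0.2479] tooly ang -0.2352 toolz [-8.e-04 -8.e-04 -1.e+00] F [-0.1   0.26 -0.43] M [-0.02  0.    0.02] w 0.0381
```

```bash
python3 -m handwheel '[0,0,-2,0.012,0.024,-0.02,0.036, 0,0,-2,0.0117,0.0234,-0.04,0.036, 0,0,0,0,0,-0.03,0.036, 0,0,0,0,0,0,0.036,0,0,0,0,0,0,0.036]'; python3 st.py; python3 - <<'E'
from ov import *
t=cap('top','top1'); s=cap('side','side1')
crop('top1',150,140,240,215,8,'a'); crop('side1',155,160,255,280,6,'b')
E
```

```text
time_s: 2.6
tcp_pos: [0.4809, 0.2144, 0.1583]
tcp_rot: [0.0, 0.807, 0.59, -0.001]
contact_force: [0.7, -0.1, 1.0]
width: 0.0358
t 2.6 tcp [0.4809 0.2144 0.1583] tooly ang -0.3077 toolz [-0.0011 -0.0011 -1.    ] F [ 0.68 -0.14  1.01] M [ 0.01 -0.05  0.02] w 0.0358
```

View pics/a.png

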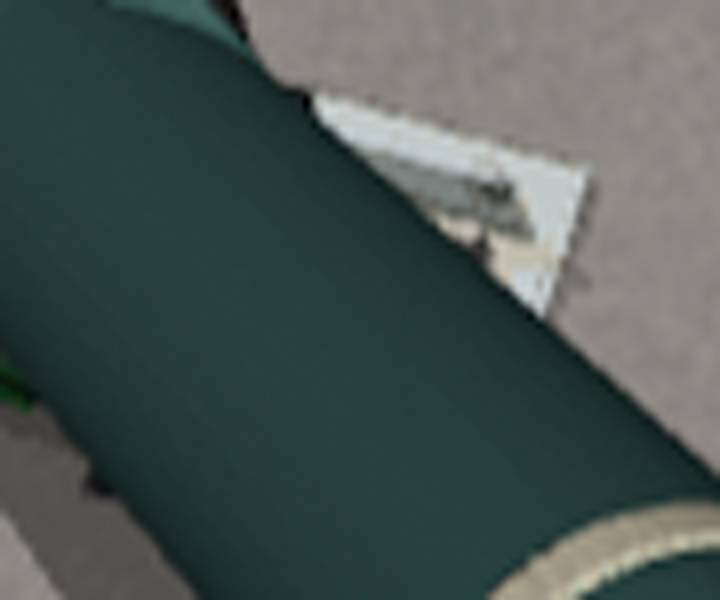

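View pics/b.png

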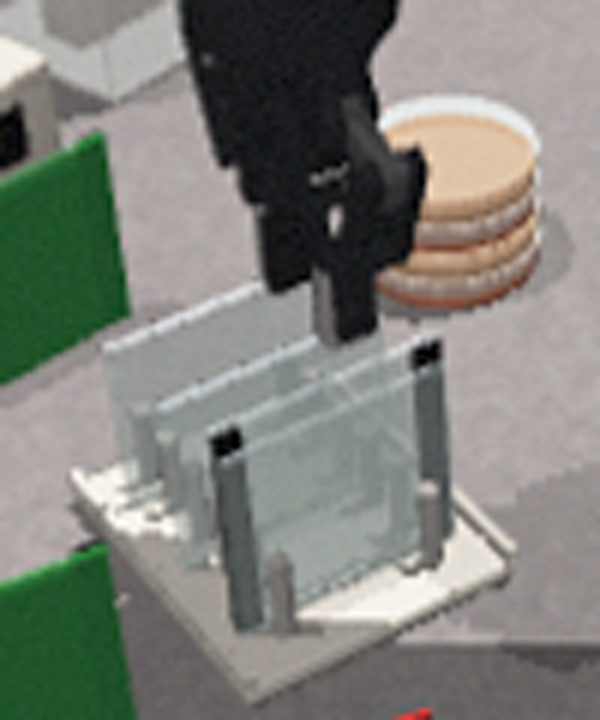

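The top view is blocked by the arm. In the side view the open fingers are above the cassette (crop 270-375, 280-345). I'll check them against a projection.

```bash
python3 - <<'E'
from ov import *
q=[.4809,.2144,-.3077]
z=.1583-.017
it=[(q,box(.018,.0325,-.011,.011,z,z+.03)+box(-.0325,-.018,-.011,.011,z,z+.03),(0,0,255)),([.4834,.2149,-.305,.01],cas(),(0,255,0))]
overlay('side1',(155,160,255,280),6,it,'b2')
E
```

```text
(no output)
```

View pics/b2.png

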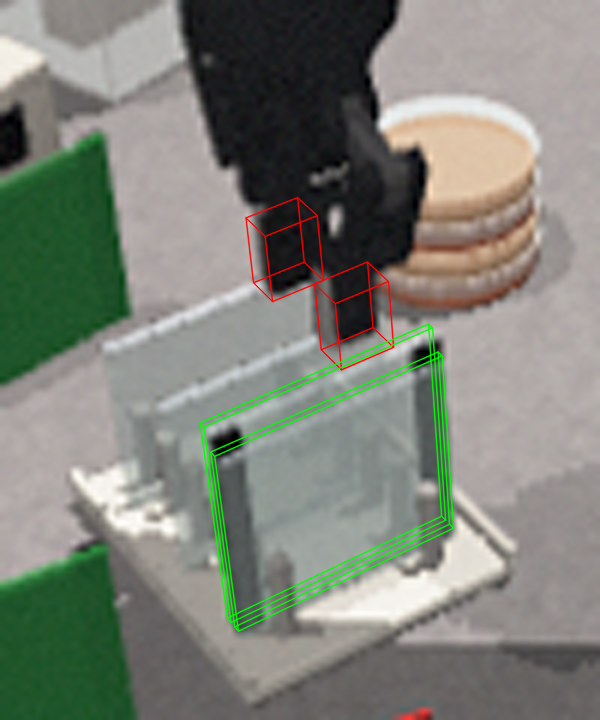

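The fingers match the projection. They sit a few mm higher because of the pad swing. I'll descend and then close.

```bash
python3 -m handwheel '[0,0,0,0,0.001,-0.02,0.036, 0,0,0,0,0,-0.025,0.036, 0,0,0,0,0,-0.02,0.036, 0,0,0,0,0,-0.015,0.036, 0,0,0,0,0,-0.004,0.036, 0,0,0,0,0,0,0.036, 0,0,0,0,0,0,0.036]'; python3 st.py
```

```text
time_s: 3.4
tcp_pos: [0.4815, 0.2174, 0.0754]
tcp_rot: [0.0, 0.807, 0.591, 0.001]
contact_force: [0.4, 0.3, 1.6]
width: 0.036
t 3.4 tcp [0.4815 0.2174 0.0754] tooly ang -0.3057 toolz [ 1.8e-03  7.0e-04 -1.0e+00] F [0.4  0.34 1.62] M [-0.    0.06 -0.01] w 0.036
```

```bash
python3 -m handwheel '[0,0,0,0,0,0,0.025, 0,0,0,0,0,0,0.018, 0,0,0,0,0,0,0.012, 0,0,0,0,0,0,0.006, 0,0,0,0,0,0,0.002, 0,0,0,0,0,0,0.002, 0,0,0,0,0,0,0.002, 0,0,0,0,0,0,0.002]' 80; python3 st.py; python3 - <<'E'
from ov import *
s=cap('side','side2'); crop('side2',155,160,255,280,6,'c')
E
```

```text
time_s: 4.2
tcp_pos: [0.481, 0.2171, 0.0747]
tcp_rot: [0.0, 0.806, 0.591, 0.0]
contact_force: [-0.7, -0.8, 5.8]
width: 0.0083
t 4.2 tcp [0.481  0.2171 0.0747] tooly ang -0.3056 toolz [ 8.e-04  1.e-04 -1.e+00] F [-0.71 -0.75  5.76] M [-0.16  0.    0.  ] w 0.0083
```

View pics/c.png

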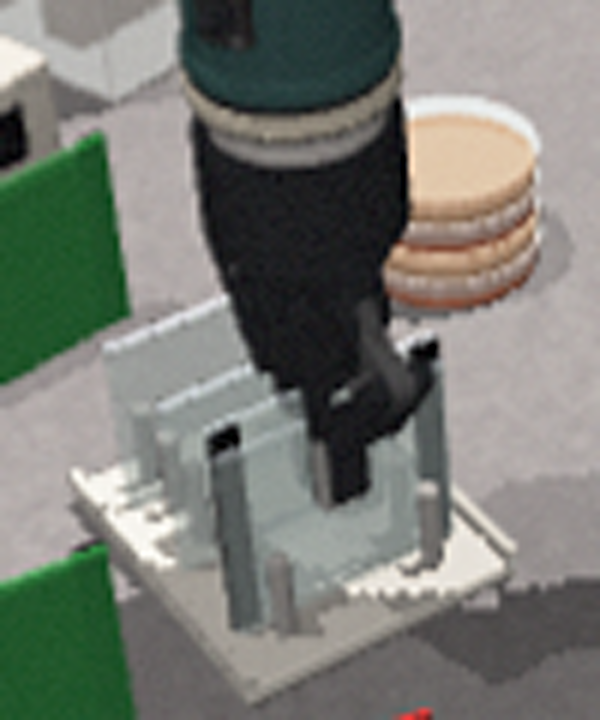

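The cassette is gripped at mid width (opening 8.3 mm). Now I lift it straight up.

```bash
python3 -m handwheel '[0,0,0,0,0,0.005,0.002, 0,0,0,0,0,0.01,0.002, 0,0,0,0,0,0.015,0.002, 0,0,0,0,0,0.02,0.002, 0,0,0,0,0,0.02,0.002, 0,0,0,0,0,0.02,0.002, 0,0,0,0,0,0.02,0.002, 0,0,0,0,0,0.01,0.002, 0,0,0,0,0,0,0.002, 0,0,0,0,0,0,0.002]'; python3 st.py; python3 - <<'E'
from ov import *
s=cap('side','side3'); crop('side3',155,130,275,280,4,'d')
E
```

```text
time_s: 5.25
tcp_pos: [0.4804, 0.2167, 0.1941]
tcp_rot: [0.0, 0.807, 0.591, -0.0]
contact_force: [0.7, -0.3, -2.0]
width: 0.0081
t 5.25 tcp [0.4804 0.2167 0.1941] tooly ang -0.3057 toolz [-3.e-04 -4.e-04 -1.e+00] F [ 0.67 -0.34 -2.  ] M [-0.   -0.03  0.01] w 0.0081
```

View pics/d.png

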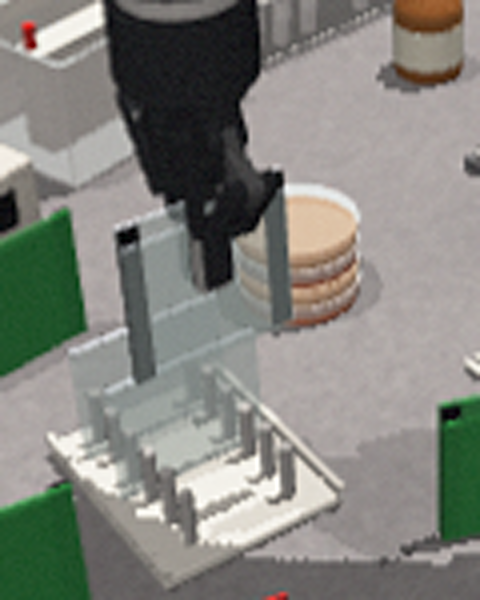

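```bash
python3 - <<'E'
from ov import *
y=np.array([.301,.9536]); c=np.array([.4804,.2167])-.0014*y
it=[([c[0],c[1],-.3057,.1294],cas(),(0,255,0))]
overlay('side3',(175,175,235,235),10,it,'d2'); crop('side3',175,175,235,235,10,'d1')
E
```

```text
(no output)
```

View pics/d2.png

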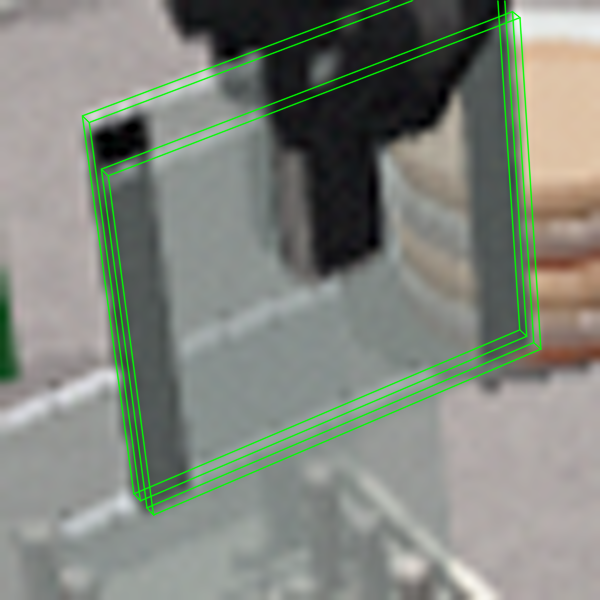

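View pics/d1.png

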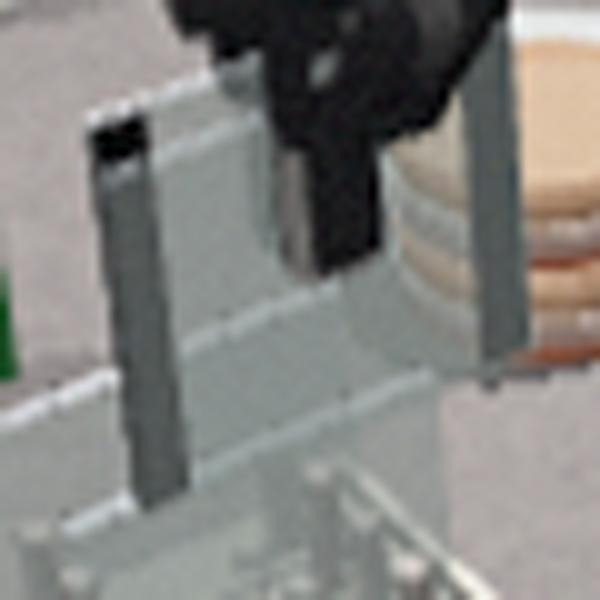

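The cassette hangs square in the grip, within about 1 px of the prediction: the left strip runs (90,120)-(150,512) and the right strip's bottom is near (530,352). I'll carry it over the stand.

```bash
python3 -m handwheel '[0,0,0,0,-0.01,0.01,0.002, 0,0,1,0.003,-0.02,0.01,0.002, 0,0,1,0.005,-0.035,0,0.002, 0,0,1,0.005,-0.04,0,0.002, 0,0,1,0.005,-0.04,0,0.002, 0,0,1,0.005,-0.04,0,0.002, 0,0,1,0.005,-0.04,0,0.002, 0,0,1,0.005,-0.04,0,0.002, 0,0,1,0.005,-0.04,0,0.002, 0,0,1,0.005,-0.04,0,0.002, 0,0,1,0.005,-0.04,0,0.002, 0,0,1,0.005,-0.035,0,0.002, 0,0,0.98,0.0026,-0.03,0,0.002, 0,0,0,0,-0.02,0,0.002, 0,0,0,0,-0.0138,0,0.002, 0,0,0,0,0,0,0.002, 0,0,0,0,0,0,0.002, 0,0,0,0,0,0,0.002]'; python3 st.py
```

```text
time_s: 7.1
tcp_pos: [0.5365, -0.2649, 0.2144]
tcp_rot: [-0.0, 0.74, 0.673, 0.0]
contact_force: [1.3, -0.3, -1.2]
width: 0.0082
t 7.1 tcp [ 0.5365 -0.2649  0.2144] tooly ang -0.0941 toolz [-0.e+00  8.e-04 -1.e+00] F [ 1.3  -0.28 -1.19] M [ 0.01 -0.   -0.04] w 0.0082
```

```bash
python3 -m handwheel '[0,0,-1.1,-0.0005,-0.002,-0.015,0.002, 0,0,0,0,0,-0.015,0.002, 0,0,0,0,0,-0.01,0.002, 0,0,0,0,0,0,0.002, 0,0,0,0,0,0,0.002, 0,0,0,0,0,0,0.002]'; python3 st.py
python3 - <<'E'
from ov import *
s=cap('side','side4'); t=cap('top','top4')
S=[.536,-.2671,-.114]
p=env.state()['tcp_pos']
it=[(S,stand(),(0,0,255)),([p[0],p[1],-.114,p[2]-.0647],cas(),(0,255,0))]
overlay('side4',(260,80,340,185),7,it,'e2'); crop('side4',260,80,340,185,7,'e1'); crop('top4',320,120,410,215,7,'e3')
E
```

```text
time_s: 7.7
tcp_pos: [0.5362, -0.2688, 0.1746]
tcp_rot: [0.0, 0.747, 0.665, 0.0]
contact_force: [0.5, 0.3, -2.1]
width: 0.0078
t 7.7 tcp [ 0.5362 -0.2688  0.1746] tooly ang -0.1155 toolz [ 8.e-04 -3.e-04 -1.e+00] F [ 0.49  0.29 -2.13] M [-0.01 -0.01 -0.05] w 0.0078
```

View pics/e2.png

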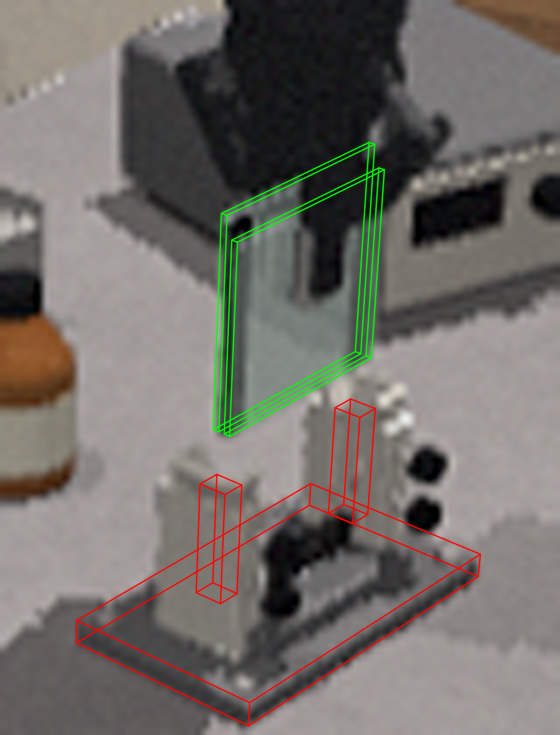

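View pics/e1.png

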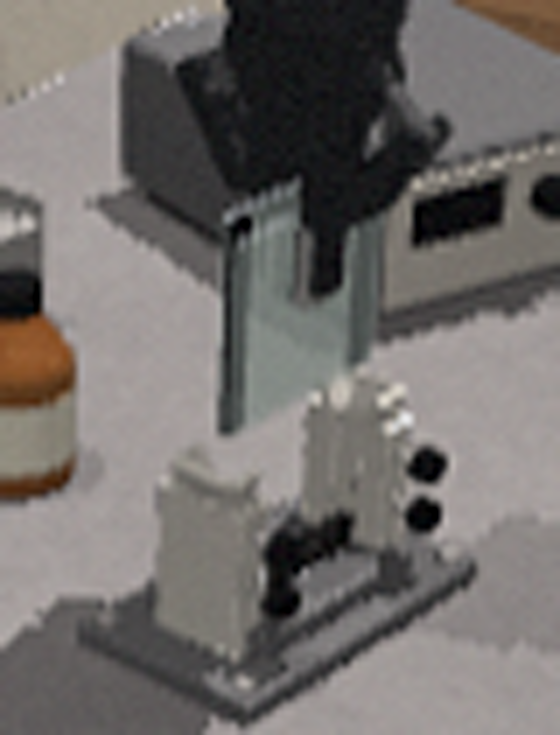

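View pics/e3.png

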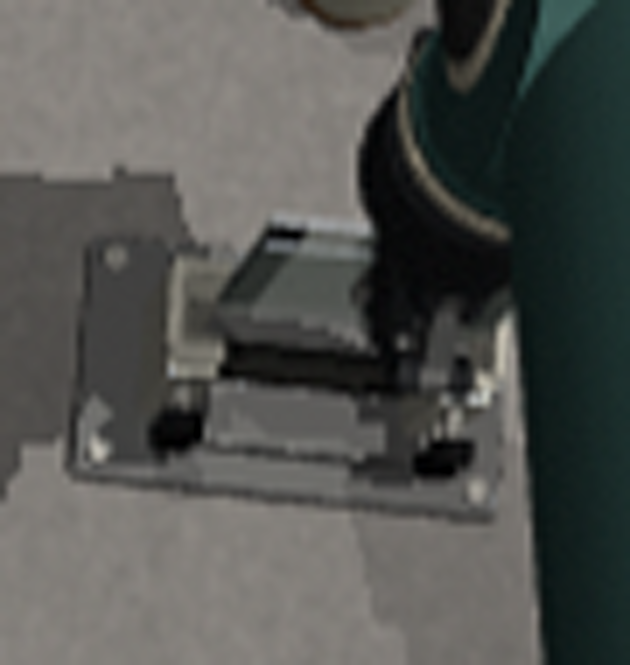

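```bash
python3 - <<'E'
from ov import *
S=[.536,-.2671,-.114]
p=[.5362,-.2688,.1746]
it=[(S,stand(),(0,0,255)),([p[0],p[1],-.1155,p[2]-.0647],cas(),(0,255,0))]
overlay('top4',(325,140,400,200),10,it,'e4');crop('top4',325,140,400,200,10,'e5'); crop('side4',280,100,325,150,14,'e6')
E
```

```text
(no output)
```

View pics/e4.png

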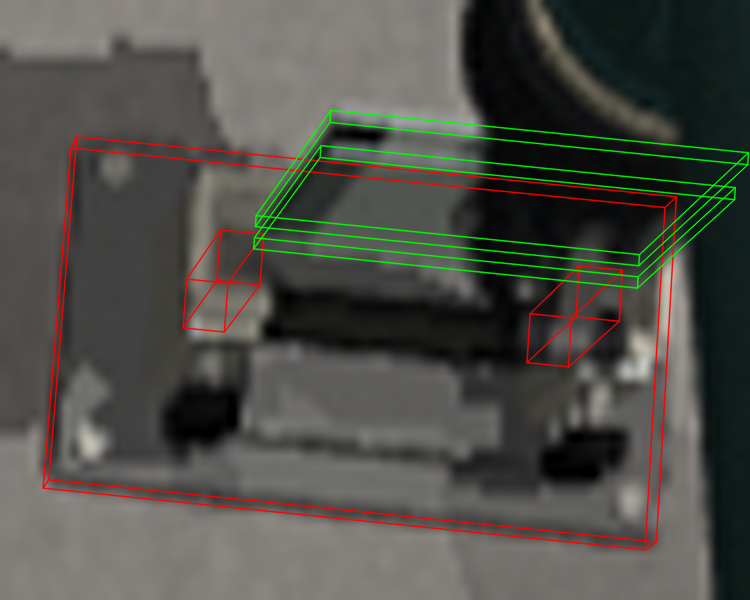

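View pics/e5.png

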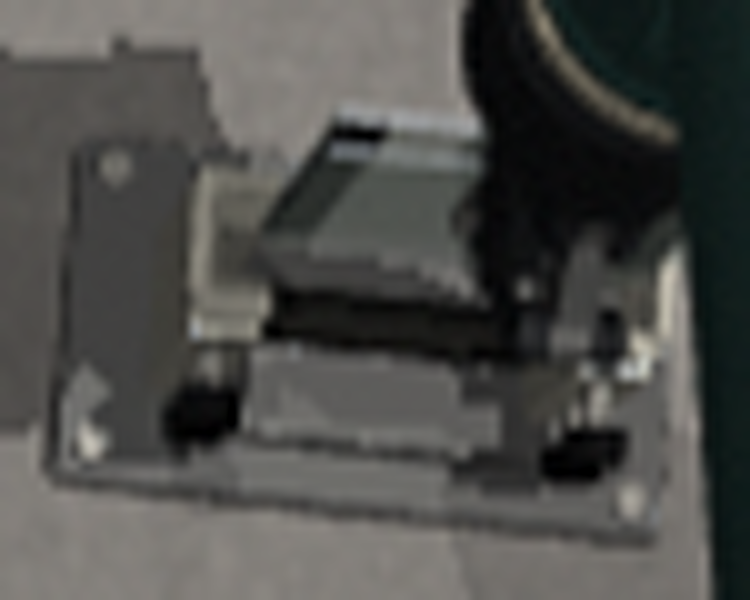

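View pics/e6.png

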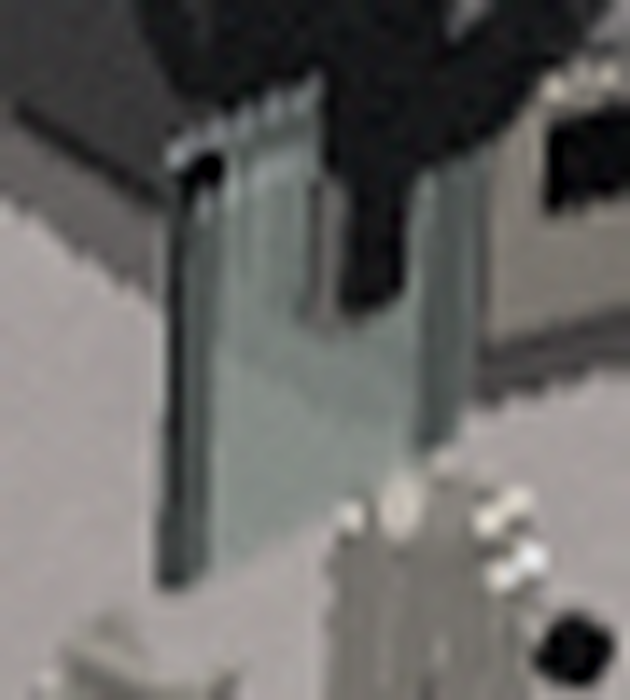

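The top overlay shows the cassette about 1.5 mm to -y of the TCP and otherwise aligned. I'll correct by +3 mm in y and start inserting, watching the force.

```bash
python3 -m handwheel '[0,0,0,0,0.003,0,0.002, 0,0,0,0,0,-0.005,0.002, 0,0,0,0,0,-0.005,0.002, 0,0,0,0,0,-0.005,0.002, 0,0,0,0,0,-0.005,0.002, 0,0,0,0,0,0,0.002, 0,0,0,0,0,0,0.002]' 100; python3 st.py
python3 -m handwheel '[0,0,0,0,0,-0.005,0.002, 0,0,0,0,0,-0.005,0.002, 0,0,0,0,0,-0.005,0.002, 0,0,0,0,0,0,0.002, 0,0,0,0,0,0,0.002]'; python3 st.py
```

```text
time_s: 8.5
tcp_pos: [0.5357, -0.2657, 0.154]
tcp_rot: [-0.0, 0.747, 0.665, -0.0]
contact_force: [1.0, -0.1, -2.1]
width: 0.0081
t 8.5 tcp [ 0.5357 -0.2657  0.154 ] tooly ang -0.1157 toolz [-3.e-04  2.e-04 -1.e+00] F [ 1.   -0.1  -2.07] M [-0.03 -0.03 -0.03] w 0.0081
time_s: 9.0
tcp_pos: [0.5357, -0.2657, 0.1391]
tcp_rot: [-0.0, 0.747, 0.665, -0.0]
contact_force: [0.3, 1.0, -1.8]
width: 0.008
t 9.0 tcp [ 0.5357 -0.2657  0.1391] tooly ang -0.1156 toolz [-3.e-04  2.e-04 -1.e+00] F [ 0.29  0.99 -1.81] M [-0.02  0.   -0.02] w 0.008
```

It is now inside the slots (underside about 74 mm) with no contact forces. I'll go on to just above the gasket.

```bash
python3 -m handwheel '[0,0,0,0,0,-0.006,0.002, 0,0,0,0,0,-0.006,0.002, 0,0,0,0,0,-0.006,0.002, 0,0,0,0,0,-0.006,0.002, 0,0,0,0,0,-0.006,0.002, 0,0,0,0,0,-0.006,0.002, 0,0,0,0,0,0,0.002, 0,0,0,0,0,0,0.002]'; python3 st.py
python3 -c "
from h import *
cap('side','side5');cap('top','top5');crop('side5',260,80,340,185,7,'f1');crop('top5',325,130,400,205,8,'f2')"; python3 st.py
```

```text
time_s: 9.8
tcp_pos: [0.5358, -0.2657, 0.1031]
tcp_rot: [-0.0, 0.747, 0.665, -0.0]
contact_force: [-0.2, 0.2, -1.0]
width: 0.0078
t 9.8 tcp [ 0.5358 -0.2657  0.1031] tooly ang -0.1156 toolz [-1.e-04  2.e-04 -1.e+00] F [-0.18  0.18 -1.02] M [0.01 0.   0.01] w 0.0078
t 9.9 tcp [ 0.536  -0.2658  0.1036] tooly ang -0.1156 toolz [ 5.e-04 -3.e-04 -1.e+00] F [ 0.12 -1.55 -2.02] M [ 0.02 -0.01  0.01] w 0.0075
```

View pics/f1.png

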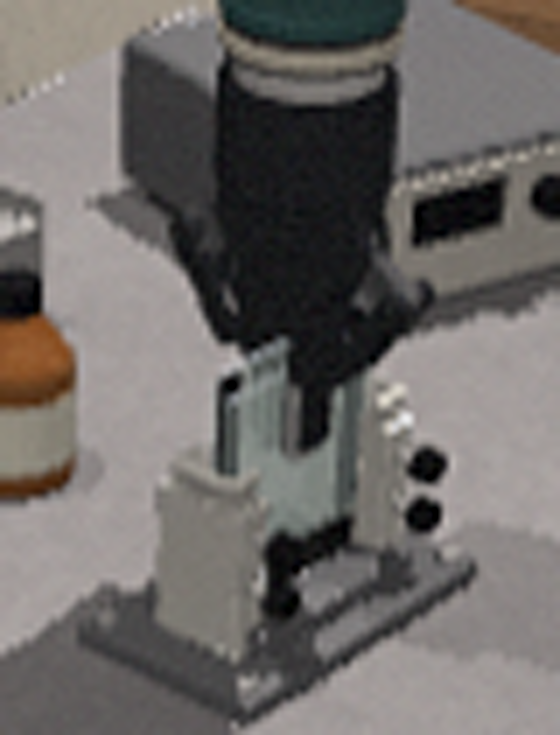

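View pics/f2.png

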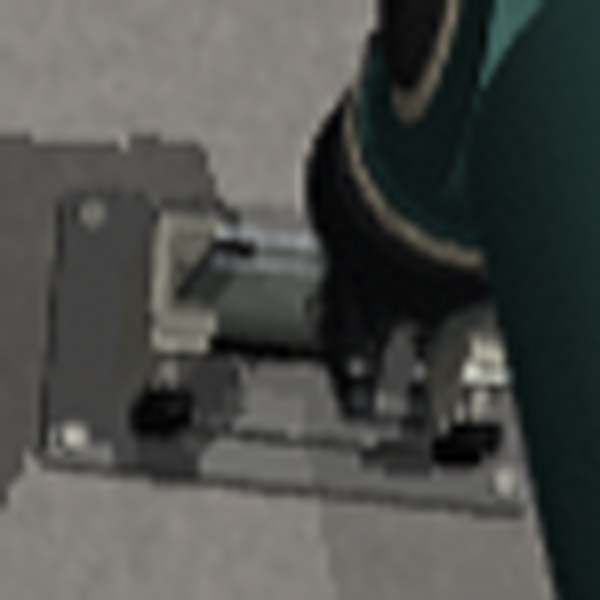

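Both side edges are in the slots, with the short plate towards the screws. I'll lower onto the gasket in small steps.

```bash
python3 -m handwheel '[0,0,0,0,0,-0.004,0.002, 0,0,0,0,0,-0.003,0.002, 0,0,0,0,0,0,0.002, 0,0,0,0,0,0,0.002]'; python3 st.py;
python3 -m handwheel '[0,0,0,0,0,-0.002,0.002, 0,0,0,0,0,0,0.002, 0,0,0,0,0,0,0.002]'; python3 st.py
python3 -m handwheel '[0,0,0,0,0,-0.001,0.002, 0,0,0,0,0,0,0.002, 0,0,0,0,0,0,0.002]'; python3 st.py
```

```text
time_s: 10.3
tcp_pos: [0.5357, -0.2658, 0.0961]
tcp_rot: [-0.0, 0.747, 0.665, -0.0]
contact_force: [-0.5, -0.3, -2.2]
width: 0.0077
t 10.3 tcp [ 0.5357 -0.2658  0.0961] tooly ang -0.1157 toolz [-2.e-04  1.e-04 -1.e+00] F [-0.51 -0.34 -2.24] M [ 0.03 -0.04  0.01] w 0.0077
time_s: 10.6
tcp_pos: [0.536, -0.2658, 0.0944]
tcp_rot: [0.0, 0.747, 0.665, 0.0]
contact_force: [1.2, 0.4, -1.0]
width: 0.0078
t 10.6 tcp [ 0.536  -0.2658  0.0944] tooly ang -0.1157 toolz [ 4.e-04 -2.e-04 -1.e+00] F [ 1.19  0.43 -1.  ] M [-0.04 -0.   -0.02] w 0.0078
time_s: 10.9
tcp_pos: [0.536, -0.2658, 0.0936]
tcp_rot: [0.0, 0.747, 0.665, 0.0]
contact_force: [0.2, -0.4, 1.2]
width: 0.008
t 10.9 tcp [ 0.536  -0.2658  0.0936] tooly ang -0.1156 toolz [ 4.e-04 -3.e-04 -1.e+00] F [ 0.18 -0.36  1.23] M [ 0.05  0.06 -0.03] w 0.008
```

```bash
python3 -m handwheel '[0,0,0,0,0,-0.001,0.002, 0,0,0,0,0,-0.0005,0.002, 0,0,0,0,0,0,0.002, 0,0,0,0,0,0,0.002]'; python3 st.py
python3 -m handwheel '[0,0,0,0,0,-0.001,0.002, 0,0,0,0,0,0,0.002, 0,0,0,0,0,0,0.002, 0,0,0,0,0,0,0.002]'; python3 st.py
```

```text
time_s: 11.3
tcp_pos: [0.536, -0.2658, 0.0921]
tcp_rot: [0.0, 0.747, 0.665, 0.0]
contact_force: [0.1, -0.1, 4.8]
width: 0.0079
t 11.3 tcp [ 0.536  -0.2658  0.0921] tooly ang -0.1157 toolz [ 5.e-04 -3.e-04 -1.e+00] F [ 0.07 -0.15  4.82] M [0.07 0.16 0.01] w 0.0079
time_s: 11.7
tcp_pos: [0.536, -0.2658, 0.0913]
tcp_rot: [0.0, 0.747, 0.665, 0.0]
contact_force: [-1.5, 0.4, 7.3]
width: 0.0079
t 11.7 tcp [ 0.536  -0.2658  0.0913] tooly ang -0.1156 toolz [ 5.e-04 -4.e-04 -1.e+00] F [-1.46  0.43  7.35] M [ 0.13  0.33 -0.  ] w 0.0079
```

```bash
python3 -m handwheel '[0,0,0,0,0,-0.0004,0.002, 0,0,0,0,0,0,0.002, 0,0,0,0,0,0,0.002, 0,0,0,0,0,0,0.002, 0,0,0,0,0,0,0.002]'; python3 st.py
python3 -m handwheel '[0,0,0,0,0,0,0.002, 0,0,0,0,0,0,0.002, 0,0,0,0,0,0,0.002, 0,0,0,0,0,0,0.002, 0,0,0,0,0,0,0.002, 0,0,0,0,0,0,0.002, 0,0,0,0,0,0,0.002, 0,0,0,0,0,0,0.002, 0,0,0,0,0,0,0.002, 0,0,0,0,0,0,0.002, 0,0,0,0,0,0,0.002, 0,0,0,0,0,0,0.002, 0,0,0,0,0,0,0.002, 0,0,0,0,0,0,0.002, 0,0,0,0,0,0,0.002]'; python3 st.py
python3 -c "
from h import *
cap('side','side6');cap('top','top6')
from ov import *
S=[.536,-.2671,-.114]; p=env.state()['tcp_pos']
it=[(S,stand(),(0,0,255)),([S[0],S[1],-.114,.026],cas(),(0,255,0))]
overlay('side6',(260,110,340,185),9,it,'g1');overlay('top6',(325,140,400,200),10,it,'g2')
crop('side6',260,110,340,185,9,'g3')"
```

```text
time_s: 12.2
tcp_pos: [0.536, -0.2658, 0.091]
tcp_rot: [0.0, 0.747, 0.665, 0.0]
contact_force: [-1.8, 0.5, 7.5]
width: 0.0076
t 12.2 tcp [ 0.536  -0.2658  0.091 ] tooly ang -0.1157 toolz [ 5.e-04 -4.e-04 -1.e+00] F [-1.82  0.54  7.54] M [0.15 0.4  0.04] w 0.0076
time_s: 13.7
tcp_pos: [0.536, -0.2658, 0.091]
tcp_rot: [0.0, 0.747, 0.665, 0.0]
contact_force: [-1.8, 0.0, 7.9]
width: 0.0079
t 13.7 tcp [ 0.536  -0.2658  0.091 ] tooly ang -0.1157 toolz [ 5.e-04 -4.e-04 -1.e+00] F [-1.79  0.05  7.94] M [ 0.12  0.4  -0.01] w 0.0079
```

View pics/g1.png

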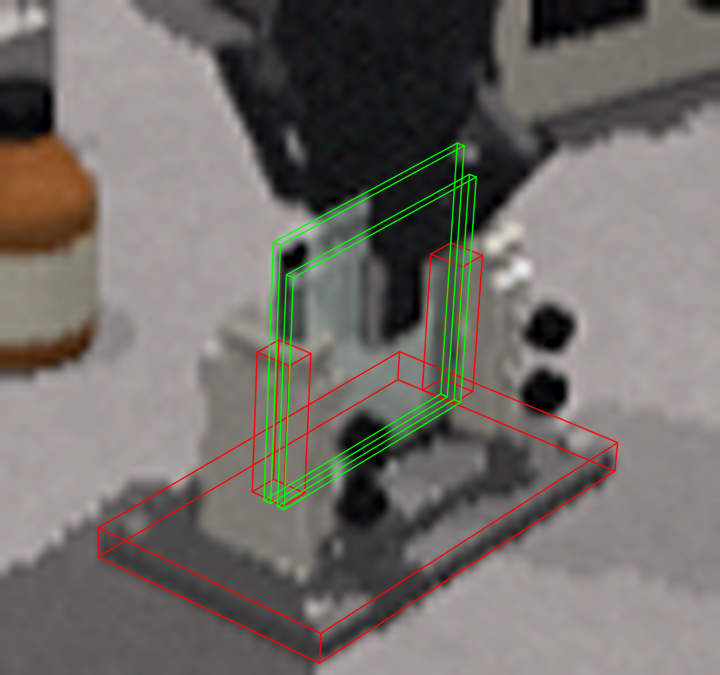

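View pics/g2.png

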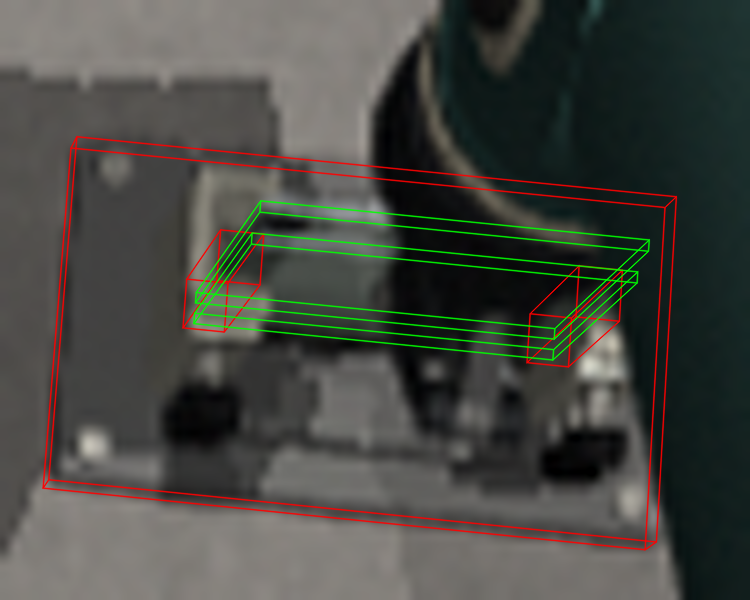

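View pics/g3.png

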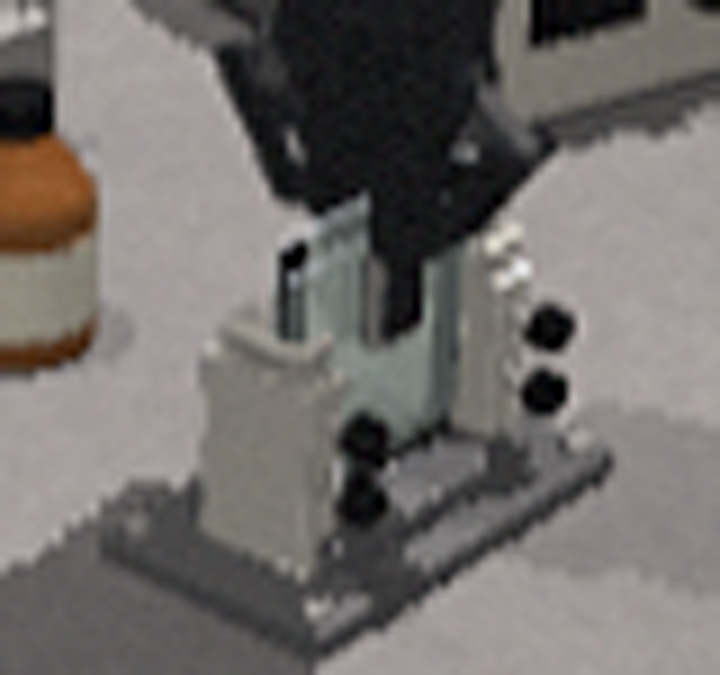

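The cassette is seated and upright in both slots at the expected height, and the image matches the model. I estimate 9-10 N on the gasket. I keep holding.

```bash
python3 -m handwheel '[0,0,0,0,0,0,0.002, 0,0,0,0,0,0,0.002, 0,0,0,0,0,0,0.002, 0,0,0,0,0,0,0.002, 0,0,0,0,0,0,0.002, 0,0,0,0,0,0,0.002, 0,0,0,0,0,0,0.002, 0,0,0,0,0,0,0.002, 0,0,0,0,0,0,0.002, 0,0,0,0,0,0,0.002, 0,0,0,0,0,0,0.002, 0,0,0,0,0,0,0.002, 0,0,0,0,0,0,0.002, 0,0,0,0,0,0,0.002, 0,0,0,0,0,0,0.002, 0,0,0,0,0,0,0.002, 0,0,0,0,0,0,0.002, 0,0,0,0,0,0,0.002, 0,0,0,0,0,0,0.002, 0,0,0,0,0,0,0.002]'; python3 st.py
python3 -m handwheel '[0,0,0,0,0,0,0.002, 0,0,0,0,0,0,0.002, 0,0,0,0,0,0,0.002, 0,0,0,0,0,0,0.002, 0,0,0,0,0,0,0.002, 0,0,0,0,0,0,0.002, 0,0,0,0,0,0,0.002, 0,0,0,0,0,0,0.002, 0,0,0,0,0,0,0.002, 0,0,0,0,0,0,0.002, 0,0,0,0,0,0,0.002, 0,0,0,0,0,0,0.002, 0,0,0,0,0,0,0.002, 0,0,0,0,0,0,0.002, 0,0,0,0,0,0,0.002]'; python3 st.py; python3 -c "
from h import *
cap('side','side7');cap('top','top7')"; python3 st.py
```

```text
time_s: 15.8
tcp_pos: [0.536, -0.2659, 0.091]
tcp_rot: [0.0, 0.747, 0.665, 0.0]
contact_force: [-1.4, 0.2, 7.3]
width: 0.0078
t 15.8 tcp [ 0.536  -0.2659  0.091 ] tooly ang -0.1157 toolz [ 5.e-04 -5.e-04 -1.e+00] F [-1.43  0.16  7.31] M [0.13 0.39 0.03] w 0.0078
time_s: 17.3
tcp_pos: [0.536, -0.2659, 0.091]
tcp_rot: [0.0, 0.747, 0.665, 0.0]
contact_force: [-1.3, 1.5, 7.3]
width: 0.008
t 17.3 tcp [ 0.536  -0.2659  0.091 ] tooly ang -0.1156 toolz [ 5.e-04 -5.e-04 -1.e+00] F [-1.29  1.46  7.27] M [ 0.14  0.31 -0.04] w 0.008
t 17.4 tcp [ 0.536  -0.2659  0.091 ] tooly ang -0.1157 toolz [ 5.e-04 -5.e-04 -1.e+00] F [-1.18  0.83  7.86] M [0.12 0.36 0.03] w 0.0077
```

View pics/side7.png

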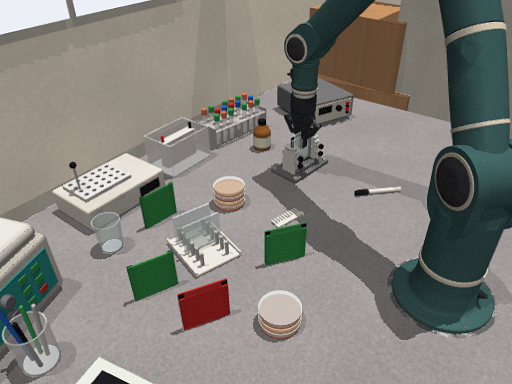

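The bench is otherwise unchanged: the two plates are still in the rack, and the dishes, comb, marker, bottle and beaker are in place. The push has been steady for more than 5 s, so I'm handing in.

```bash
python3 -c "
from bench import env
print(env.job_done())"; python3 st.py
```

```text
the job is handed in; nothing more can be done
None
the job is handed in; nothing more can be done
```

The cassette is standing upright in both slots of the casting stand, short plate towards the thumb screws. The arm was still holding it pressed on the gasket when I handed the job in. I gripped it at mid width, lifted it clear of the rack, lowered it into the slots and pressed down in small steps. The hand-in gave no verdict.

- **Push:** The last readings showed a vertical force of 7.3 to 7.9 N. Adding about 1.6 N for the zero offset and the cassette's weight gives roughly 9 to 9.5 N on the gasket. The roughly 3.5 mm the cassette sank points to about 9 N. The push stayed steady from 11.7 s to 17.4 s, well over three seconds, and the fingers stayed closed on the glass at about 8 mm (grip set to 100 N).
- **Position:** The camera overlays show the cassette matching the stand model to about 1 pixel (roughly 2 mm).
- **Rest of the bench:** In the last side picture the other plates and the loose items looked unmoved. I checked this by eye only.
- **Small disagreement:** A sideways force of about 1.2 to 1.8 N and a moment of about 0.4 N m remained, probably light contact with a slot wall. I left it alone.

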